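# Park the turned roller at the top of the sloped gutter

## Task

With the fingertips, push the turned wooden roller from the low end of the sloped gutter up over the small ridge, so that it sits between the ridge and the end stop and does not roll back; then swing the wooden keeper bar all the way round until it lies straight across the gutter behind the roller. Only push, gently: do not pinch, lift or carry the roller or force it against the stop, and leave the keeper open until the roller is seated. Do not disturb the mallet, spanner, toy wheel and gouge lying around.

Things in the scene. Friction and masses are not known exactly. Their poses are not given: they have to be found in the camera images.
- gutter: Fixed straight wooden gutter on trestles, sloping 6 degrees, 400 mm long. Origin: middle of its length and width, on the floor's upper face, 45 mm above the bench. Its y axis runs up the slope, x level across, z square to the floor; all gutter-frame numbers are along these. Floor 64 mm wide between walls 12 mm thick that rise 16 mm above it. End stop block 44 mm high; low cleat 14 mm high
- roller_center (a point): Centre of the loose turned roller: plain smooth wooden cylinder 56 mm diameter, 60 mm long, about 0.12 kg, with two dark rings, lying across the gutter, free to roll, held by the low cleat at the start. Centre 28 mm above the floor (it stands proud of the walls); gutter-frame y = -149 mm at the start, +140 to +142 mm when seated between ridge and stop. A finger fits behind it, above the cleat
- roller: The same roller as a  origin at its centre, own x axis along its length, y and z turn as it rolls
- keeper (a joint): Angle (rad) of the keeper, a wooden bar 12 mm wide, 18 mm high (25 to 43 mm above the gutter floor), pivoted outside the +x wall. 0: points down the slope, 20 degrees outwards; 0.35: parallel to the gutter; 1.92, its limit: straight across, 6 to 8 mm short of the seated roller. Grows clockwise from above, free end inwards over the wall. Stays where left; 1 N moves it. Starts at 0 to 0.42
- keeper_hinge (a point): Pivot axis of the keeper at mid-height of the bar: x = +57, y = +100, z = +34 mm in the gutter frame. Below it a wooden block, top 22 mm above the gutter floor, x = +44 to +70, y = +75 to +125 mm; the steel pivot pin tops out at 48 mm
- keeper_tip (a point): Point on the keeper's centre line near its free end, 85 mm from the pivot, mid-height of the bar (the bar ends 6 mm beyond)
- gutter_cleat (a point): Upper edge, facing up the slope, of the cleat across the low end: gutter-frame y = -173 mm, z = 14 mm; cleat 12 mm thick, nothing higher behind it
- gutter_ridge (a point): Crest of the ridge, a wedge-shaped strip across the gutter floor: crest at gutter-frame y = +127 mm, 3 mm above the floor, gentle 26 mm rise before it and a sharp step down after it. Once over it the roller stays up by itself
- gutter_stop (a point): Point on the end stop's face that meets the roller: gutter-frame y = +170 mm, 28 mm above the floor
- mallet: Bystander: turned wooden mallet standing upright, 68 mm diameter, 152 mm tall, beyond the gutter's high end; origin under its centre
- spanner: Bystander: dark steel spanner 170 mm long lying flat between gutter and robot
- wheel: Bystander: wooden toy wheel 60 mm diameter, 18 mm thick, lying flat on the gutter's far side; origin under its centre
- gouge: Bystander: wood-handled turning tool 200 mm long lying flat between gutter and robot
Things that resemble listed ones, but are neither listed nor needed, are in the scene too. There is more than one size of the roller; the job needs the largest.

How it is judged:
By the outcome, as a careful person would: the job done as asked, in the order asked, and still so for the second after the job is handed in, with the robot touching nothing.
It also fails if it takes over 69 s, if anything falls off the work surface, if the arm or the gripper's body presses on something with over 40 N, if the wrist force passes 120 N, or if a joint passes its speed limit or range.

## Robot

A 6-joint arm with a two-finger parallel gripper is mounted at the origin on the work surface. World frame = base frame: x ahead of the robot, y to its left, z up, the work surface at z = 0. Lengths are in mm, angles in rad, forces in N, time in s.
With the tool pointing down it reaches from about 225 to 725 mm from the base axis. Payload 3.1 kg.
Tool frame: the origin (TCP) lies at the centre of the arm's flange, where the gripper is bolted on; the fingertips stand 173 mm ahead of it and the grasp point (between the pads) lies 155 mm ahead of it; z points along the fingers, y is the direction in which the jaws open and shut (so a half turn about z gives the same grasp; the last joint's range is limited). The gripper opens to 85 mm and grips with 20 to 120 N. Pads are 22 mm wide; open, the fingers measure 114 mm over their backs; the gripper's body (76 mm by 85 mm) begins 54 mm behind the grasp point. The pads swing forward as they close: fully open they stand 13 mm farther back than shut.
Start: joints at [-1.452, 0.048, 0.099, 1.622, 0, 1.443], TCP at [128.244, -509.089, 404.712] pointing down, gripper open.
Joint ranges: [-2.91, 2.91], [-0.99, 1.94], [-1.21, 1.42], [-2.12, 2.29], [-1.49, 1.47], [-3.14, 3.14]. Speed limits (rad/s): [2.79, 2.79, 3.14, 3.14, 3.14, 3.14].

## Interface

Orientations are given as a unit quaternion [w, x, y, z].
In Python, from plant import * gives the robot as it stands.
- The arm moves only by the tool servo_tool, never from a script. Its argument "steps" is a list of rows, each a list of 4 numbers: the shift along the tool's x, y, z in m, then the turn about the tool's z in degrees. In form: [[tx, ty, tz, twist], ...]. A call has 1 to 8 rows; each row shifts and turns the commanded pose from where the row before left it, along the tool's axes as they then stand; what a row does not reach is not made up. A row lasts 1/12 s, in which the tool goes at most 41.7 mm and 7.16 degrees, less where a joint would pass 70% of its speed; a pose out of reach is approached as far as the arm can. A call with a gripper value outside its range is refused whole. "claw" is the opening in per cent of the stroke, from 0 (shut) to 100 (fully open), set as the call begins (left out, the last holds). The fingers move at their own pace and stop on an object; the grip force is fixed at half the most. Time passes only in rows, so rows that do not move let the fingers close. It gives the time, the measured TCP pose, the force and the opening at its end, in the units of the state.
- get_obs(): the state, without advancing time (a new reading comes with each control period).
- snapshot(name): name is "scene" or "top"; returns a dict with "color" (400x640x3 uint8, red, green, blue), "z_map" (400x640 float32, mm along the optical axis (not along the pixel's ray), 0 where there is no reading), "mtx" (3x3 intrinsics, pixels), "R" (3x3) and "t" (3): a world point X has camera coordinates R X + t. Camera axes: x right, y down, z forward; pixel columns grow to the right and rows downward; lengths in mm; the calibration is good to about 2 mm. A picture is of the moment at which its call begins.
- finish_job(): hands the job in, once; it reports no verdict.
Trained networks look in the newest picture that a camera, given by its name, has taken for a name from the list of things; names that differ only in an ending like _2 or _b are one class to them, and where a whole thing is asked for, a point or a joint stands for the part that bears it (a point fixed in the world has none). Each returns a list of dicts, best first, with "p" (0 to 1); they miss things now and then, are a little off and sometimes report something else, mostly with a low value. They report only what shows in the picture. A call takes as long as a camera call. They do not tell look-alikes from the thing itself.
- cut_out(camera, thing): "mask" (400x640 bool, what is visible of it).
- pinpoint(camera, thing): "at" ([x, y, z] in mm, in world coordinates, good to about 4 mm: a listed point, or the origin of a listed thing).
The state is a dict: "clock": time; "qpos": joint angles; "joint_velocities": joint speeds; "joint_efforts": joint torques, N m; "position": TCP position; "orientation": TCP orientation; "wrist_force": force on the tool from outside, world axes, zero at the start; "torque": the same for the moment, N m; "opening": finger opening in mm.
Only numpy, scipy, OpenCV 4.12 (cv2) and the standard library are available. Lean on these libraries where they do the work, as an engineer would, in place of code of your own. Each camera call takes 0.05 s, during which the arm holds its last target.

## Working session

There is one attempt and no reset: what is moved stays moved. The work goes in short steps, Python scripts to look and compute and a tool call to move; the robot and the scene stay as the last step left them, time stands still between calls to the robot, and variables do not carry over. Pictures are saved under pics/ and viewed, and the job is handed in when it is done.

Besides the shell and the picture viewer there is one more tool, called after "Call:" as name(argument=value, ...) on one line, values as JSON. servo_tool: Moves the arm, as the interface text tells. Its arguments: {"type":"object","properties":{"steps":{"type":"array"},"claw":{"type":"number"}},"required":["steps"]}

```bash
mkdir -p pics; ls
python3 - <<'E'
from plant import *
import cv2,numpy as np
o=get_obs(); print(o)
for n in ["scene","top"]:
    s=snapshot(n); cv2.imwrite(f"pics/{n}0.png",s["color"][:,:,::-1]); np.savez(f"{n}0.npz",**s)
    print(n,s["mtx"],s["R"],s["t"])
    for th in ["roller_center","gutter","keeper_hinge","keeper_tip","gutter_cleat","gutter_ridge","gutter_stop","mallet","spanner","wheel","gouge"]:
        print(th,[(np.round(d["at"],0).tolist(),round(float(d["p"]),2)) for d in pinpoint(n,th)[:4]])
E
```

```text
pics
{'clock': 0.0, 'qpos': array([-1.45181262e+00,  4.87707637e-02,  9.75988214e-02,  1.62199518e+00,
        1.37210145e-05,  1.44299684e+00]), 'joint_velocities': array([-9.18201449e-04,  1.55599627e-03, -1.48235346e-03,  4.27137482e-04,
       -2.54362654e-06, -3.54826806e-04]), 'joint_efforts': array([ 9.51697098e-05, -3.38780451e+01,  3.20015430e+01,  2.02332542e-02,
       -1.21319331e-04,  7.82257843e-06]), 'position': array([ 128.21620443, -508.89747918,  403.50675549]), 'orientation': array([-1.18535455e-03,  9.92396215e-01,  1.23078625e-01,  1.20855117e-05]), 'wrist_force': array([ 0.06242172, -0.73247579, -0.11893347]), 'torque': array([ 0.03367684, -0.02190967,  0.05356902]), 'opening': 85.24363553829319}
scene [[371.36189385   0.         316.47601871]
 [  0.         371.36189385 196.42453541]
 [  0.           0.           1.        ]] [[-0.86429497  0.50287758 -0.01040873]
 [ 0.39496343  0.66571885 -0.63310529]
 [-0.31144517 -0.55130078 -0.77399571]] [ 463.46219634 -206.50159284 1086.46140143]
roller_center [([514.0, -103.0, 57.0], 0.66), ([554.0, -240.0, 22.0], 0.6), (
[... 715 characters left out ...]
4909 -0.19807917]
 [ 0.19839718 -0.01250343 -0.98004195]] [ 31.14512196 564.01691625 951.77613719]
roller_center [([442.0, -231.0, 19.0], 0.78), ([515.0, -94.0, 58.0], 0.73), ([549.0, -242.0, 22.0], 0.61)]
gutter [([595.0, 165.0, 61.0], 0.27)]
keeper_hinge [([638.0, 118.0, 88.0], 0.83)]
keeper_tip [([621.0, 36.0, 81.0], 0.85)]
gutter_cleat [([508.0, -119.0, 40.0], 0.7)]
gutter_ridge []
gutter_stop [([609.0, 205.0, 91.0], 0.89), ([618.0, 35.0, 80.0], 0.35)]
mallet [([592.0, 167.0, 62.0], 0.35)]
spanner [([442.0, 185.0, -3.0], 0.58), ([518.0, -94.0, 58.0], 0.32)]
wheel [([648.0, -138.0, -3.0], 0.98), ([643.0, 115.0, 86.0], 0.46), ([556.0, 42.0, 44.0], 0.35)]
gouge [([378.0, -37.0, 1.0], 0.75)]
```

View pics/scene0.png

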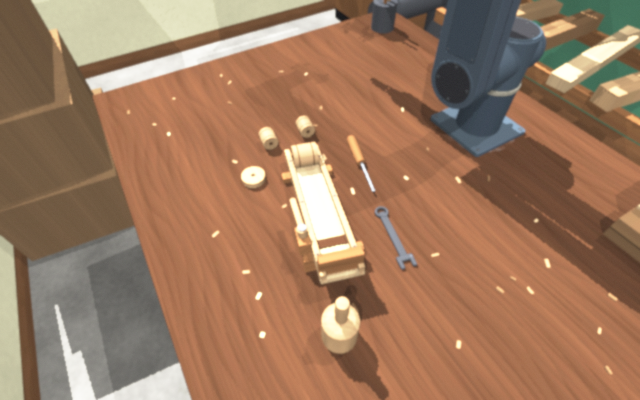

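View pics/top0.png

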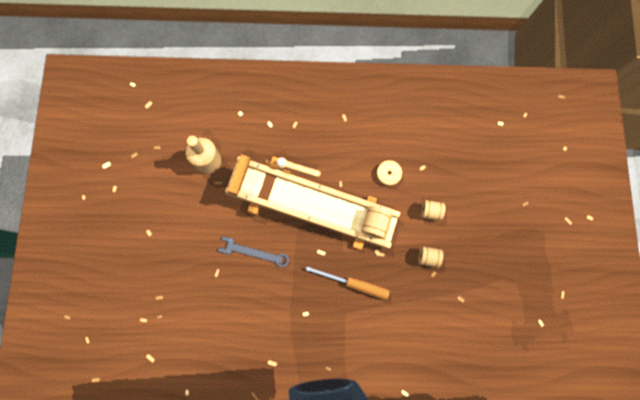

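The pictures show the roller at the gutter's low end at top pixel (375,222). The keeper bar is open along the far wall at (300,165), and two smaller look-alike rollers lie at (432,210) and (431,257). Next I'll fit the gutter frame and check it against depth.

```bash
cat > h.py <<'E'
import numpy as np, cv2
from scipy.optimize import least_squares
S6,C6=np.sin(np.radians(6)),np.cos(np.radians(6))
def frame(p):
    x,y,a=p[:3]; h=np.array([np.cos(a),np.sin(a),0])
    gy=h*C6+np.array([0,0,S6]); gx=np.array([np.sin(a),-np.cos(a),0]); gz=np.cross(gx,gy)
    return np.array([x,y,45.]),np.array([gx,gy,gz])
def g2w(p,g): o,A=frame(p); return o+np.asarray(g,float)@A
def w2g(p,w): o,A=frame(p); return (np.asarray(w,float)-o)@A.T
def cloud(s):
    z=s["z_map"]; v,u=np.mgrid[:400,:640]; K=s["mtx"]
    c=np.stack([(u-K[0,2])/K[0,0]*z,(v-K[1,2])/K[1,1]*z,z],-1)
    return (c-s["t"])@s["R"], z>0
E
python3 - <<'E'
from h import *
pts=[((57,100,34),[645,117,88]),((57,100,34),[638,118,88]),((0,-173,14),[510,-122,38]),((0,-173,14),[508,-119,40]),
((0,127,3),[592,166,65]),((0,170,28),[609,200,91]),((0,170,28),[609,205,91]),((0,0,0),[557,44,42]),((0,-149,28),[514,-103,57]),((0,-149,28),[515,-94,58])]
f=lambda p:np.concatenate([g2w(p,g)-np.array(w) for g,w in pts])
r=least_squares(f,[557,44,1.27],loss='soft_l1',f_scale=4); p=r.x
print(p,np.round(f(p).reshape(-1,3),0).tolist())
for n in ["scene","top"]:
    s=np.load(n+"0.npz"); X,ok=cloud(s); g=w2g(p,X)
    m=ok&(np.abs(g[...,0])<60)&(np.abs(g[...,1])<110)&(g[...,2]>8)&(g[...,2]<20)
    q=g[m]; 
    print(n,"walltop",len(q),[ (np.round(np.percentile(q[sgn*q[:,0]>20],[2,25,50,75,98],axis=0)[:,0],1).tolist(),np.median(q[sgn*q[:,0]>20][:,2]).round(1)) for sgn in(-1,1)])
    # slope of wall mids
    for sgn in(-1,1):
        w=q[sgn*q[:,0]>20]; print(sgn,np.polyfit(w[:,1],w[:,0],1),np.polyfit(w[:,1],w[:,2],1))
    m=ok&(np.abs(g[...,0])<25)&(np.abs(g[...,1])<95)&(np.abs(g[...,2])<8); print("floor",np.median(g[m][:,2]))
    m=ok&(np.abs(g[...,0])<40)&(g[...,1]>150)&(g[...,1]<210)&(g[...,2]>39)&(g[...,2]<50); print("stop top y",np.percentile(g[m][:,1],[2,50,98]),np.median(g[m][:,2]))
    m=ok&(np.abs(g[...,0])<26)&(g[...,1]>-190)&(g[...,1]<-100)&(g[...,2]>20)&(g[...,2]<70); q=g[m];print("roller",len(q))
    rr=least_squares(lambda c:np.hypot(q[:,1]-c[0],q[:,2]-c[1])-28,[-149,28],loss='soft_l1');print(rr.x)
    m=ok&(g[...,0]>46)&(g[...,0]<110)&(g[...,1]>0)&(g[...,1]<88)&(g[...,2]>37)&(g[...,2]<48);q=g[m]
    print("keeper",len(q),np.percentile(q[:,2],[5,50,95]),np.polyfit(q[:,1],q[:,0],1), np.median(np.arctan2(57-q[:,0],100-q[:,1]))+.35)
    x=w2g(p,[[624,40,82],[621,36,81]]);print(np.arctan2(57-x[:,0],100-x[:,1])+.35)
E
```

```text
[558.88931997  44.28169812   1.27192347] [[-3.0, 2.0, 1.0], [4.0, 1.0, 1.0], [-2.0, 0.0, 3.0], [-0.0, -3.0, 1.0], [4.0, -1.0, -4.0], [-1.0, 3.0, -0.0], [-1.0, -2.0, -0.0], [2.0, 0.0, 3.0], [0.0, 3.0, 0.0], [-1.0, -6.0, -1.0]]
scene walltop 784 [([-45.8, -42.4, -39.0, -35.8, -33.8], np.float64(14.7)), ([30.1, 33.2, 36.2, 39.4, 42.1], np.float64(14.6))]
-1 [-4.74340205e-03 -3.91388423e+01] [-2.37013228e-03  1.43879617e+01]
1 [-6.64473403e-03  3.62981003e+01] [1.20911265e-03 1.45930667e+01]
floor -1.1612492283630012
stop top y [171.54819774 183.27706345 192.9164007 ] 42.684303225720306
roller 427
[-148.60646705   26.67958525]
keeper 156 [39.44629123 41.49424813 43.29588177] [-4.35214222e-02  5.92451440e+01] 0.34875277257470344
[0.2702419  0.29424171]
top walltop 1054 [([-44.5, -41.9, -38.8, -35.7, -32.3], np.float64(14.5)), ([31.1, 33.7, 37.0, 40.5, 44.0], np.float64(14.2))]
-1 [-7.20638075e-03 -3.87460848e+01] [1.19829365e-03 1.43641429e+01]
1 [-1.52490321e-03  3.72148286e+01] [3.68736143e-03 1.41874466e+01]
floor -1.2471402167354901
stop top y [172.72116869 183.12868826 193.63634851] 42.81946728293164
roller 556
[-146.54937488   26.55398289]
keeper 179 [38.38385607 41.53971727 44.17291557] [-4.46482809e-02  6.02044114e+01] 0.32912382366680026
[0.2702419  0.29424171]
```

```bash
cat >> h.py <<'E'
P=[558.2,45.8,1.276]
def Rq(q):
    from scipy.spatial.transform import Rotation as R
    return R.from_quat([q[1],q[2],q[3],q[0]]).as_matrix()
def tip(o): return np.array(o["position"])+173*Rq(o["orientation"])[:,2]
def delta(o,g):
    "tool-frame shift in m to bring tip to gutter point g; also twist deg to align tool x with gutter y"
    R=Rq(o["orientation"]); yaw=np.arctan2(R[1,0],R[0,0])
    return np.round(R.T@(g2w(P,g)-tip(o))/1000,4), round(-np.degrees(P[2]-yaw),2)
def st():
    from plant import get_obs
    o=get_obs(); print("t",round(o["clock"],2),"tip_g",np.round(w2g(P,tip(o)),1),"tip_w",np.round(tip(o),1),"F",np.round(o["wrist_force"],1),"open",round(o["opening"],1),"q",np.round(o["qpos"],2)); return o
E
python3 -c "
from h import *
o=st();print(delta(o,[0,-205,100]))"
```

```text
t 1.2 tip_g [-250.2 -632.8  254.3] tip_w [ 128.3 -509.1  231.7] F [ 0.4 -0.2  0. ] open 85.3 q [-1.45  0.05  0.1   1.62  0.    1.44]
(array([ 0.442 , -0.2494,  0.1087]), np.float64(-58.97))
```

Call:
servo_tool(steps=[[0,0,0,-7],[0,0,0,-7],[0,0,0,-7],[0,0,0,-7],[0,0,0,-7],[0,0,0,-7],[0,0,0,-7],[0,0,0,-7]], claw=20)

```text
clock: 1.87
position: [128.2, -509.1, 404.7]
orientation: [0.0, 0.817, 0.577, -0.0]
wrist_force: [0.2, 0.5, 1.0]
opening: 17.0
```

Call:
servo_tool(steps=[[0,0,0,-3],[0,0,0,0]])

```text
clock: 2.03
position: [128.3, -509.1, 404.7]
orientation: [-0.0, 0.803, 0.596, 0.0]
wrist_force: [0.2, 0.9, -0.2]
opening: 16.7
```

```bash
python3 -c "
from h import *
o=st();print(delta(o,[0,-205,100]))"
```

```text
t 2.03 tip_g [-250.2 -632.7  254.2] tip_w [ 128.2 -509.1  231.7] F [ 0.2  0.9 -0.2] open 16.7 q [-1.45  0.05  0.1   1.62 -0.    0.41]
(array([0.4412, 0.2508, 0.1087]), np.float64(0.08))
```

Call:
servo_tool(steps=[[0.0276,0.0157,0,0],[0.0276,0.0157,0,0],[0.0276,0.0157,0,0],[0.0276,0.0157,0,0],[0.0276,0.0157,0,0],[0.0276,0.0157,0,0],[0.0276,0.0157,0,0],[0.0276,0.0157,0,0]])

```text
clock: 2.7
position: [313.3, -333.0, 404.9]
orientation: [0.0, 0.804, 0.595, 0.0]
wrist_force: [0.1, -0.7, 0.8]
opening: 16.9
```

Call:
servo_tool(steps=[[0.0276,0.0157,0,0],[0.0276,0.0157,0,0],[0.0276,0.0157,0,0],[0.0276,0.0157,0,0],[0.0276,0.0157,0,0],[0.0276,0.0157,0.03,0],[0.0276,0.0157,0.03,0],[0.0,0.0,0.03,0]])

```text
clock: 3.37
position: [474.6, -180.1, 317.5]
orientation: [0.001, 0.802, 0.597, 0.002]
wrist_force: [-0.7, -0.7, -0.7]
opening: 17.0
```

Call:
servo_tool(steps=[[0,0,0,0],[0,0,0,0]])

```text
clock: 3.53
position: [470.6, -182.4, 315.3]
orientation: [-0.003, 0.803, 0.596, -0.001]
wrist_force: [0.1, -0.1, 0.0]
opening: 17.0
```

```bash
python3 -c "
from h import *
o=st();print(delta(o,[0,-203,20]))
from plant import *
s=snapshot('scene');cv2.imwrite('pics/s1.png',cv2.resize(s['color'][80:280,150:470,::-1],(800,500)))"
```

```text
t 3.53 tip_g [ -18.5 -232.2  122.2] tip_w [ 469.7 -182.   142.3] F [ 0.1 -0.1  0. ] open 17.0 q [-0.5  -0.   -0.13  1.45 -0.    1.36]
(array([0.0396, 0.0191, 0.0986]), np.float64(0.02))
```

Call:
servo_tool(steps=[[0.0132,0.0064,0,0],[0.0132,0.0064,0,0],[0.0132,0.0063,0,0],[0,0,0.02,0],[0,0,0.02,0],[0,0,0.02,0],[0,0,0.02,0],[0,0,0.0,0]])

```text
clock: 4.25
position: [500.6, -151.8, 236.7]
orientation: [-0.001, 0.804, 0.595, -0.001]
wrist_force: [-1.4, -0.0, -0.6]
opening: 17.2
```

```bash
python3 -c "
from h import *
o=st();print(delta(o,[0,-203,20]))
from plant import *
s=snapshot('scene');cv2.imwrite('pics/s1.png',cv2.resize(s['color'][80:280,150:470,::-1],(800,500)))
s=snapshot('top');cv2.imwrite('pics/t1.png',cv2.resize(s['color'][130:290,220:476,::-1],(800,500)))"
```

```text
t 4.25 tip_g [   1.9 -202.7   40.1] tip_w [ 500.3 -151.7   63.7] F [-1.4 -0.  -0.6] open 17.2 q [-0.42  0.08 -0.21  1.29 -0.    1.45]
(array([ 0.0018, -0.0019,  0.02  ]), np.float64(-0.12))
```

View pics/s1.png

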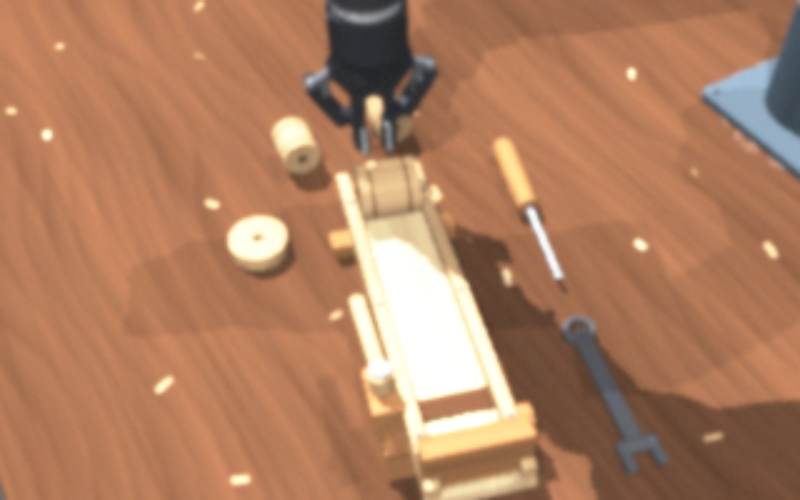

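View pics/t1.png

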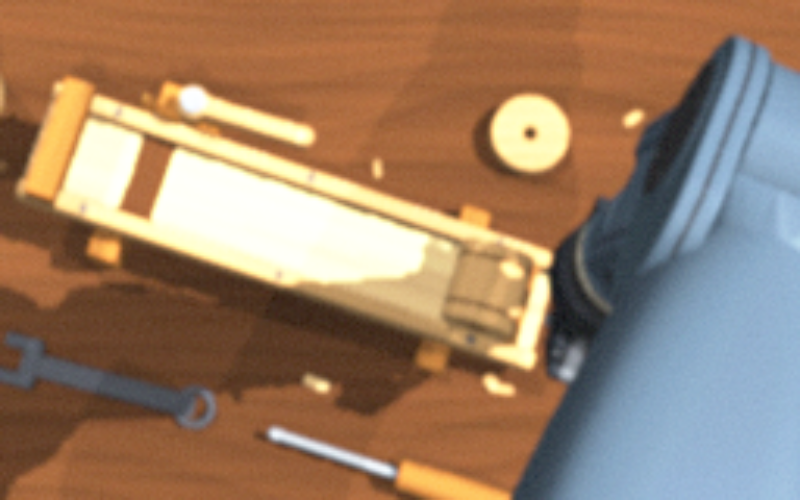

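The fingertips, at (375,140) in the scene crop, stand in line behind the roller at (390,188). The cleat is clear. I'll lower and start pushing.

Call:
servo_tool(steps=[[0,-0.001,0.01,0],[0.001,-0.001,0.01,0],[0,0,0,0],[0.004,0,-0.0004,0],[0.004,0,-0.0004,0],[0.004,0,-0.0004,0],[0.004,0,-0.0004,0],[0,0,0,0]])

```text
clock: 5.02
position: [504.8, -133.2, 219.6]
orientation: [0.0, 0.803, 0.596, 0.0]
wrist_force: [0.5, -0.5, 1.0]
opening: 17.1
```

```bash
python3 -c "
from h import *
o=st()
from plant import *
s=snapshot('scene');cv2.imwrite('pics/s2.png',cv2.resize(s['color'][100:220,220:412,::-1],(800,500)))"
```

```text
t 5.02 tip_g [   1.1 -185.5   21.1] tip_w [ 505.  -133.2   46.6] F [ 0.5 -0.5  1. ] open 17.1 q [-0.39  0.08 -0.24  1.25  0.    1.48]
```

View pics/s2.png

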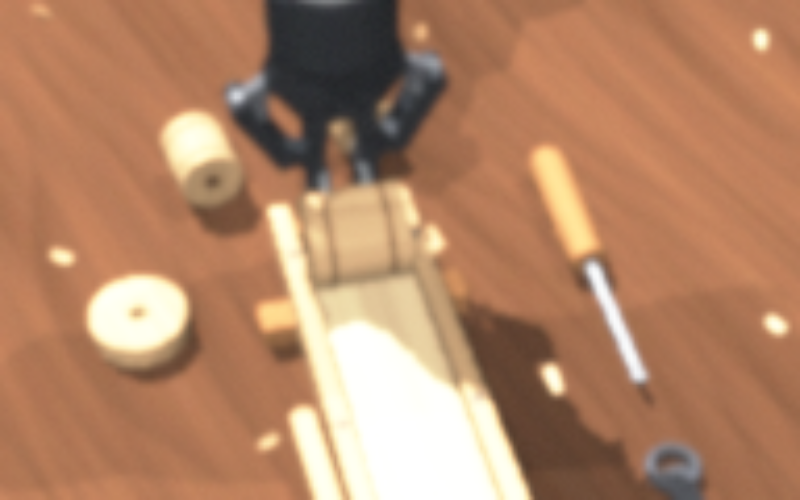

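The fingers are now just behind the roller. I'll push at a steady 42 mm/s.

Call:
servo_tool(steps=[[0.002,0,-0.0002,0],[0.003,0,-0.0003,0],[0.0035,0,-0.00037,0],[0.0035,0,-0.00037,0],[0.0035,0,-0.00037,0],[0.0035,0,-0.00037,0],[0.0035,0,-0.00037,0],[0.0035,0,-0.00037,0]])

```text
clock: 5.73
position: [512.0, -108.7, 221.8]
orientation: [0.0, 0.803, 0.596, -0.0]
wrist_force: [0.4, 0.3, -0.7]
opening: 17.2
```

Call:
servo_tool(steps=[[0.0035,0,-0.00037,0],[0.0035,0,-0.00037,0],[0.0035,0,-0.00037,0],[0.0035,0,-0.00037,0],[0.0035,0,-0.00037,0],[0.0035,0,-0.00037,0],[0.0035,0,-0.00037,0],[0.0035,0,-0.00037,0]])

```text
clock: 6.4
position: [520.1, -82.0, 224.8]
orientation: [-0.0, 0.803, 0.596, -0.0]
wrist_force: [-0.4, -0.8, 0.9]
opening: 16.8
```

```bash
python3 -c "
from h import *
o=st()
from plant import *
s=snapshot('scene');cv2.imwrite('pics/s3.png',cv2.resize(s['color'][100:220,220:412,::-1],(800,500)))
X,ok=cloud(s);g=w2g(P,X)
m=ok&(abs(g[...,0])<26)&(g[...,1]>o['position'][0]*0-175)&(g[...,1]<-60)&(g[...,2]>35)&(g[...,2]<60);print(np.percentile(g[m][:,1],[2,50,98]))"
```

```text
t 6.4 tip_g [   0.7 -131.9   20.7] tip_w [520.1 -82.   51.8] F [-0.4 -0.8  0.9] open 16.8 q [-0.28  0.09 -0.22  1.26 -0.    1.58]
[-131.359923    -81.52331979  -65.07733636]
```

View pics/s3.png

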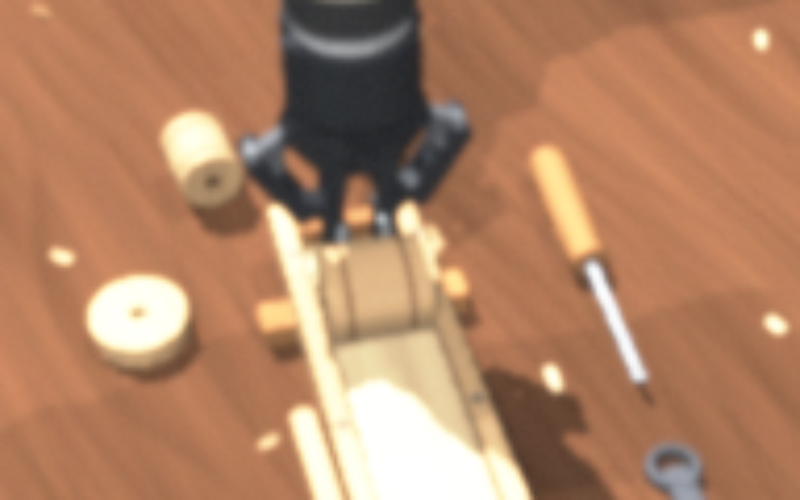

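The roller at (380,285) rolls squarely ahead of the fingertips. I'll keep pushing.

Call:
servo_tool(steps=[[0.0035,0,-0.00037,0],[0.0035,0,-0.00037,0],[0.0035,0,-0.00037,0],[0.0035,0,-0.00037,0],[0.0035,0,-0.00037,0],[0.0035,0,-0.00037,0],[0.0035,0,-0.00037,0],[0.0035,0,-0.00037,0]])

```text
clock: 7.12
position: [528.2, -55.2, 227.7]
orientation: [-0.0, 0.803, 0.596, -0.0]
wrist_force: [-0.3, -0.5, -0.0]
opening: 17.3
```

Call:
servo_tool(steps=[[0.0035,0,-0.00037,0],[0.0035,0,-0.00037,0],[0.0035,0,-0.00037,0],[0.0035,0,-0.00037,0],[0.0035,0,-0.00037,0],[0.0035,0,-0.00037,0],[0.0035,0,-0.00037,0],[0.0035,0,-0.00037,0]])

```text
clock: 7.78
position: [536.3, -28.4, 230.7]
orientation: [0.0, 0.803, 0.596, 0.0]
wrist_force: [-0.0, 0.3, 1.1]
opening: 16.9
```

Call:
servo_tool(steps=[[0.0035,0,-0.00037,0],[0.0035,0,-0.00037,0],[0.0035,0,-0.00037,0],[0.0035,0,-0.00037,0],[0.0035,0,-0.00037,0],[0.0035,0,-0.00037,0],[0.0035,0,-0.00037,0],[0.0035,0,-0.00037,0]])

```text
clock: 8.45
position: [544.5, -1.6, 233.7]
orientation: [-0.0, 0.803, 0.596, 0.0]
wrist_force: [0.3, 0.1, 0.8]
opening: 17.1
```

Call:
servo_tool(steps=[[0.0035,0,-0.00037,0],[0.0035,0,-0.00037,0],[0.0035,0,-0.00037,0],[0.0035,0,-0.00037,0],[0.0035,0,-0.00037,0],[0.0035,0,-0.00037,0],[0.0035,0,-0.00037,0],[0.0035,0,-0.00037,0]])

```text
clock: 9.12
position: [552.6, 25.2, 236.6]
orientation: [0.0, 0.803, 0.596, 0.0]
wrist_force: [-0.6, -0.3, -0.4]
opening: 16.9
```

Call:
servo_tool(steps=[[0.0035,0,-0.00037,0],[0.0035,0,-0.00037,0],[0.0035,0,-0.00037,0],[0.0035,0,-0.00037,0],[0.0035,0,-0.00037,0],[0.0035,0,-0.00037,0],[0.0035,0,-0.00037,0],[0.0035,0,-0.00037,0]])

```text
clock: 9.78
position: [560.7, 52.0, 239.6]
orientation: [-0.0, 0.803, 0.596, -0.0]
wrist_force: [-0.4, -0.4, 0.9]
opening: 17.3
```

Call:
servo_tool(steps=[[0.0035,0,-0.00037,0],[0.0035,0,-0.00037,0],[0.0035,0,-0.00037,0],[0.0035,0,-0.00037,0],[0.0035,0,-0.00037,0],[0.0035,0,-0.00037,0],[0.0035,0,-0.00037,0],[0.0035,0,-0.00037,0]])

```text
clock: 10.45
position: [568.8, 78.8, 242.6]
orientation: [-0.0, 0.803, 0.596, -0.0]
wrist_force: [-0.2, -0.7, -0.2]
opening: 16.7
```

```bash
python3 -c "
from h import *
o=st()
from plant import *
s=snapshot('scene');cv2.imwrite('pics/s4.png',cv2.resize(s['color'][160:300,220:444,::-1],(800,500)))
X,ok=cloud(s);g=w2g(P,X)
for d in pinpoint('scene','roller_center'): print(np.round(w2g(P,d['at'])),d['p'])"
```

```text
t 10.45 tip_g [ 0.6 37.  20.8] tip_w [568.8  78.8  69.6] F [-0.2 -0.7 -0.2] open 16.7 q [ 0.02  0.2  -0.06  1.31  0.    1.89]
[ 1. 75. 31.] 0.71
[  79. -277.    8.] 0.7
[ -30. -298.    7.] 0.65
```

View pics/s4.png

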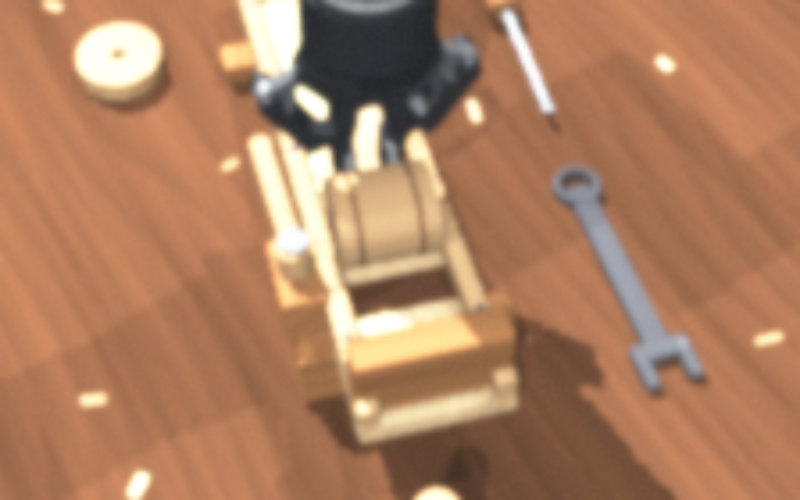

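The roller at (385,215) is just below the ridge. I'll slow down for the climb.

Call:
servo_tool(steps=[[0.0035,0,-0.00037,0],[0.0035,0,-0.00037,0],[0.0035,0,-0.00037,0],[0.0035,0,-0.00037,0],[0.0035,0,-0.00037,0],[0.0035,0,-0.00037,0],[0.003,0,-0.0003,0],[0.003,0,-0.0003,0]])

```text
clock: 11.22
position: [576.6, 104.5, 245.5]
orientation: [0.0, 0.803, 0.596, -0.0]
wrist_force: [0.4, -1.7, 0.7]
opening: 16.9
```

Call:
servo_tool(steps=[[0.0025,0,-0.0005,0],[0.0025,0,-0.0005,0],[0.0025,0,-0.0005,0],[0.0025,0,-0.0005,0],[0.0025,0,-0.0005,0],[0.0025,0,-0.0005,0],[0.002,0,-0.0002,0],[0.002,0,-0.0002,0]])

```text
clock: 11.88
position: [582.1, 122.7, 248.8]
orientation: [0.0, 0.803, 0.596, -0.0]
wrist_force: [-0.2, -0.5, -0.3]
opening: 17.0
```

Call:
servo_tool(steps=[[0.0015,0,-0.0002,0],[0.0015,0,-0.0002,0],[0.0015,0,-0.0002,0],[0.0015,0,-0.0002,0]])

```text
clock: 12.22
position: [583.8, 128.5, 249.4]
orientation: [-0.0, 0.803, 0.596, 0.0]
wrist_force: [0.8, -0.3, -0.6]
opening: 17.0
```

```bash
cat > look.py <<'E'
import sys
from h import *
from plant import *
o=st()
for n,(r0,c0) in {'scene':(160,220),'top':(110,200)}.items():
    s=snapshot(n);cv2.imwrite(f'pics/{n}_{sys.argv[1]}.png',cv2.resize(s['color'][r0:r0+140,c0:c0+224,::-1],(800,500)))
    for d in pinpoint(n,'roller_center'): print(n,np.round(w2g(P,d['at'])),round(d['p'],2))
    X,ok=cloud(s);g=w2g(P,X)
    m=ok&(abs(g[...,0])<24)&(g[...,1]>105)&(g[...,1]<168)&(g[...,2]>20)&(g[...,2]<62);q=g[m]
    if len(q)>30:
        rr=least_squares(lambda c:np.hypot(q[:,1]-c[0],q[:,2]-c[1])-28,[135,28],loss='soft_l1');print(n,"cyl fit",len(q),rr.x,rr.cost/len(q))
E
python3 look.py a
```

```text
t 12.22 tip_g [ 0.4 89.5 22.2] tip_w [583.8 128.6  76.4] F [ 0.8 -0.3 -0.6] open 17.0 q [0.1  0.26 0.02 1.34 0.   1.97]
scene [  2. 128.  31.] 0.88
scene [  79. -277.    8.] 0.84
scene [ -31. -300.    9.] 0.67
scene cyl fit 652 [128.74961459  29.71123275] 0.37913273240027184
top [ -31. -299.    8.] 0.62
```

View pics/scene_a.png

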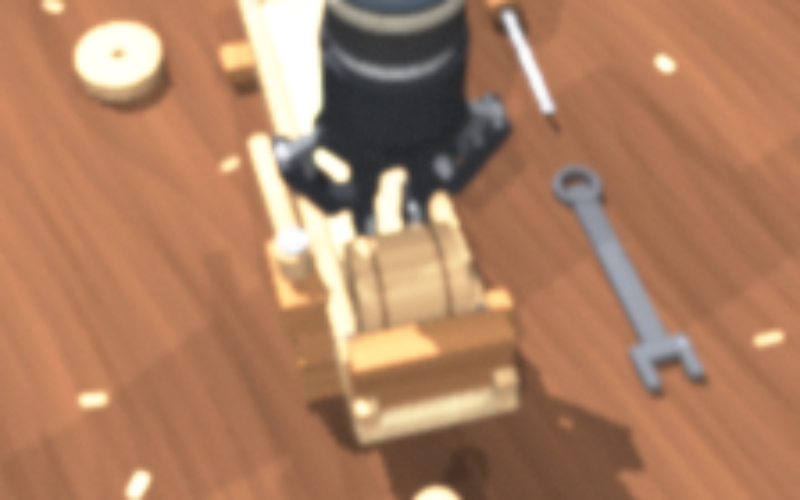

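Fitted centre is y=129, which is just at the tipping point. I'll push a few millimetres more, slowly.

Call:
servo_tool(steps=[[0.0015,0,-0.0002,0],[0.0015,0,-0.0002,0],[0.0015,0,-0.0002,0],[0.0015,0,-0.0002,0],[0,0,0,0],[0,0,0,0],[0,0,0,0]])

```text
clock: 13.0
position: [585.6, 134.0, 250.4]
orientation: [0.0, 0.803, 0.596, 0.0]
wrist_force: [0.5, -0.5, 0.6]
opening: 16.8
```

```bash
python3 look.py b
```

```text
t 13.0 tip_g [ 0.6 95.2 22.5] tip_w [585.6 134.   77.4] F [ 0.5 -0.5  0.6] open 16.8 q [ 0.11  0.26  0.03  1.34 -0.    1.98]
scene [  78. -279.    5.] 0.81
scene [  0. 138.  31.] 0.8
scene [ -31. -300.    8.] 0.67
scene cyl fit 608 [137.92526049  27.19085918] 1.1845249086593594
top [ -34. -301.    7.] 0.77
top [  77. -278.    5.] 0.73
```

View pics/scene_b.png

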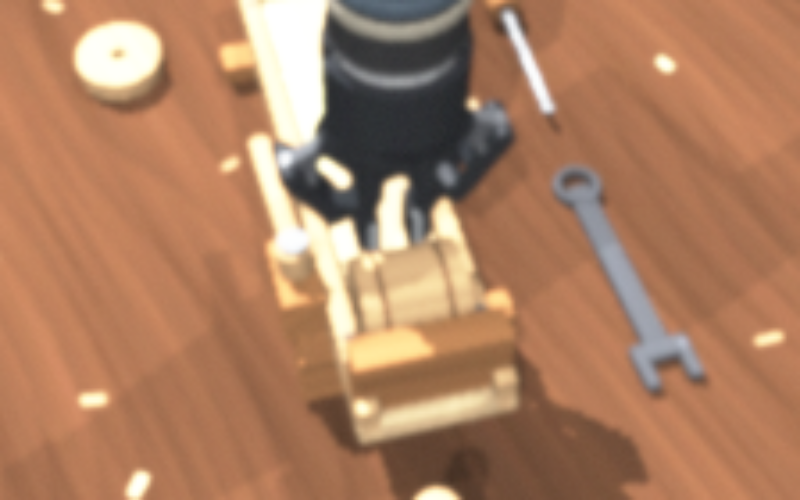

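The fitted height fell from 29.7 to 27.2 and y jumped to about 138, so the roller looks to have dropped behind the ridge. I'll back off and verify.

Call:
servo_tool(steps=[[-0.003,0,0.0003,0],[-0.004,0,0.0004,0],[-0.006,0,0.0006,0],[-0.008,0,0.0,0],[0,0,-0.02,0],[0,0,-0.02,0],[0,0,-0.03,0],[0,0,-0.03,0]], claw=0)

```text
clock: 13.87
position: [578.7, 112.9, 348.9]
orientation: [-0.001, 0.803, 0.595, -0.001]
wrist_force: [0.7, -0.7, 0.3]
opening: 0.2
```

```bash
python3 look.py c; python3 -c "
from h import *
from plant import *
o=get_obs()
print(delta(o,[100,28,110]))"
```

```text
t 13.87 tip_g [ -0.3  83.3 122.9] tip_w [578.2 112.8 175.9] F [ 0.7 -0.7  0.3] open 0.2 q [ 0.08  0.21  0.17  1.53 -0.    1.94]
scene [  2. 139.  31.] 0.93
scene [  81. -277.    7.] 0.81
scene [63. 99. 33.] 0.2
scene cyl fit 544 [138.8028027   26.94464046] 0.39032864719102994
top [ -31. -302.    7.] 0.86
top [  75. -277.    7.] 0.78
(array([-0.0546,  0.0983,  0.0206]), np.float64(-0.0))
```

View pics/scene_c.png

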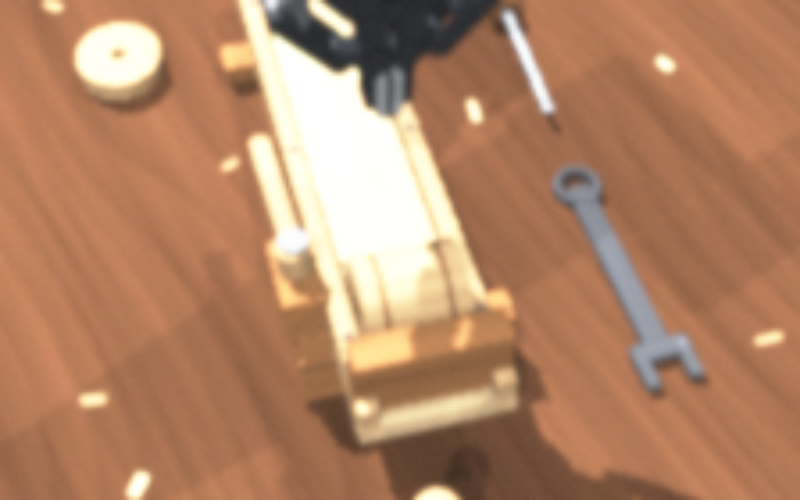

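The roller stays seated on its own (y≈139, z≈27) with the fingers clear at (390,95). Next is the keeper. I'll move beside its outer face and plan the arc.

Call:
servo_tool(steps=[[-0.014,0.025,0,0],[-0.014,0.025,0,0],[-0.013,0.024,0,0],[-0.013,0.024,0,0],[0,0,0,0],[0,0,0.02,0],[0,0,0,0],[0,0,0,0]])

```text
clock: 14.73
position: [656.4, 33.7, 325.7]
orientation: [-0.002, 0.803, 0.596, -0.003]
wrist_force: [-0.8, 0.9, 0.3]
opening: 0.2
```

```bash
python3 look.py d; python3 -c "
from h import *
from plant import *
o=get_obs()
print(delta(o,[98,35,30]))
def c(ph,r=65):
    d=np.array([-np.sin(ph),-np.cos(ph)]);n=np.array([-np.cos(ph),np.sin(ph)])
    return np.array([57,100])+r*d-(6+14.5*abs(n[0])+11*abs(n[1]))*n
prev=np.array([98,35.])
for ph in np.arange(-.05,1.5709,.0811):
    k=c(ph); print(round(ph,2),k.round(1),(k-prev).round(1)); prev=k
"
```

```text
t 14.73 tip_g [ 96.3  27.9 105.4] tip_w [655.2  33.8 152.7] F [-0.8  0.9  0.3] open 0.2 q [-0.05  0.4   0.35  1.53  0.    1.81]
scene [  1. 136.  28.] 0.78
scene [ 3. -0.  1.] 0.73
scene [ -34. -299.    8.] 0.68
scene cyl fit 549 [138.9169561   26.79480654] 0.36042015439808006
top [  74. -277.    5.] 0.92
top [ -34. -304.    8.] 0.76
top [  4. 146.  29.] 0.66
top cyl fit 526 [141.05026294  26.97932449] 0.59543757694025
(array([ 0.0139, -0.0006,  0.0785]), np.float64(0.07))
-0.05 [81.3 36.1] [-16.7   1.1]
0.03 [75.8 34.4] [-5.5 -1.7]
0.11 [71.2 33. ] [-4.6 -1.4]
0.19 [66.4 31.9] [-4.8 -1.1]
0.27 [61.5 31.2] [-5.  -0.7]
0.36 [56.3 30.9] [-5.1 -0.3]
0.44 [51.1 31. ] [-5.3  0.1]
0.52 [45.7 31.6] [-5.3  0.6]
0.6 [40.3 32.7] [-5.4  1.1]
0.68 [34.9 34.2] [-5.4  1.6]
0.76 [29.6 36.3] [-5.3  2.1]
0.84 [24.4 38.9] [-5.2  2.6]
0.92 [19.3 42. ] [-5.   3.1]
1.0 [14.5 45.7] [-4.8  3.6]
1.09 [10.  49.8] [-4.5  4.1]
1.17 [ 5.8 54.4] [-4.2  4.6]
1.25 [ 2.  59.4] [-3.8  5. ]
1.33 [-1.3 64.8] [-3.3  5.4]
1.41 [-4.1 70.6] [-2.8  5.8]
1.49 [-6.3 76.7] [-2.3  6.1]
```

View pics/scene_d.png

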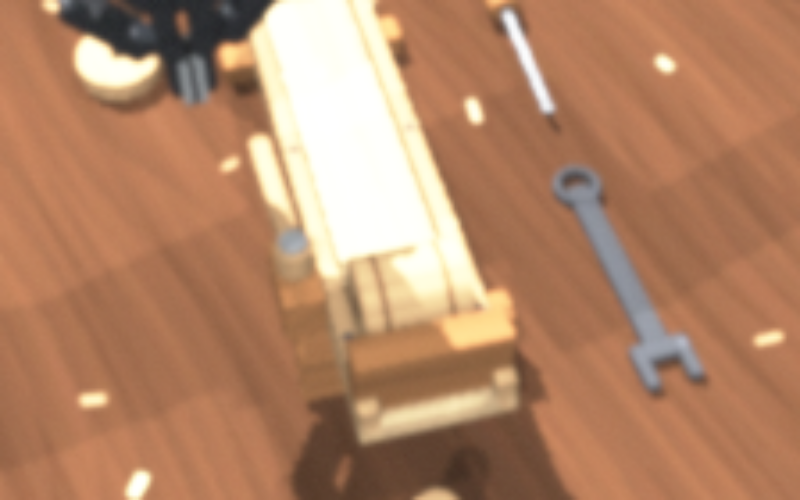

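View pics/top_d.png

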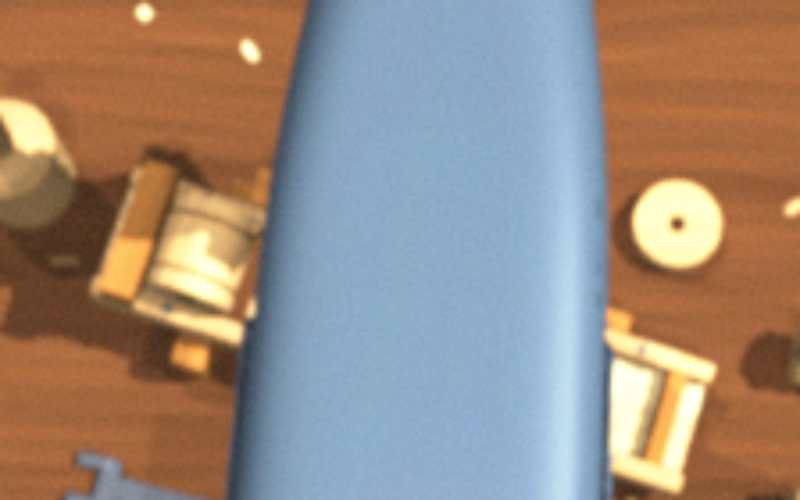

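Call:
servo_tool(steps=[[0.007,0,0,0],[0.007,0,0,0],[0,0,0.02,0],[0,0,0.02,0],[0,0,0.02,0],[0,0,0.018,0],[0,0,0,0],[0,0,0,0]])

```text
clock: 15.6
position: [661.1, 47.9, 249.9]
orientation: [-0.001, 0.803, 0.596, -0.001]
wrist_force: [0.1, -0.2, 0.7]
opening: 0.0
```

```bash
python3 look.py e; python3 -c "
from h import *
from plant import *
o=get_obs()
print(delta(o,[92,36,30]))"
```

```text
t 15.6 tip_g [97.4 35.  28.4] tip_w [660.6  48.   76.9] F [ 0.1 -0.2  0.7] open 0.0 q [-0.03  0.43  0.24  1.39  0.    1.84]
scene [ -33. -299.    9.] 0.87
scene [ -0. 139.  29.] 0.78
scene cyl fit 544 [138.69986567  26.85598829] 0.3697445134222801
top [  76. -274.    3.] 0.93
top [  3. 142.  29.] 0.82
top [ -35. -301.    7.] 0.69
top cyl fit 507 [140.79630319  27.05596824] 0.6103582579710847
(array([ 0.0007, -0.008 ,  0.0019]), np.float64(0.04))
```

View pics/scene_e.png

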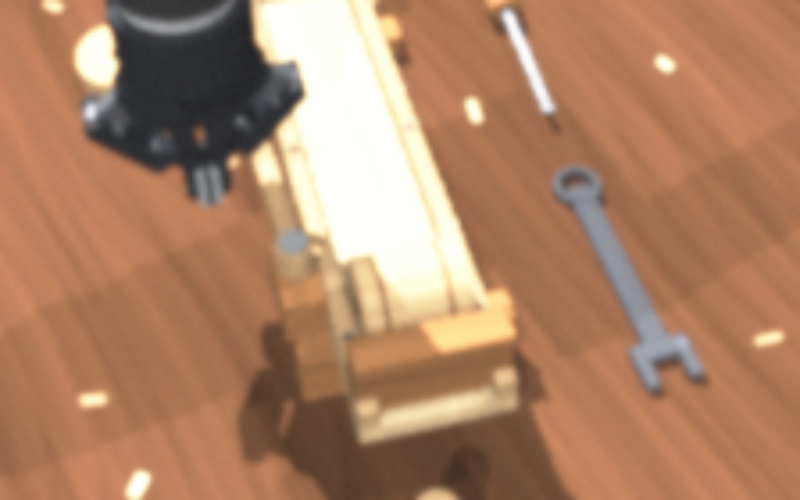

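The closed fingertips at (210,195) are outside the bar at (275,190) and within its height. I'll sweep it inwards.

Call:
servo_tool(steps=[[0,-0.0055,-0.001,0],[0,-0.0055,0,0],[0,-0.005,0,0],[-0.0017,-0.0055,0.0002,0],[-0.0014,-0.0046,0.0001,0],[-0.0011,-0.0048,0.0001,0],[-0.0007,-0.005,0.0001,0],[-0.0003,-0.0051,0,0]])

```text
clock: 16.47
position: [620.4, 54.0, 251.6]
orientation: [0.0, 0.803, 0.596, 0.0]
wrist_force: [1.4, 0.8, 0.1]
opening: 0.2
```

```bash
python3 look.py f
```

```text
t 16.47 tip_g [57.2 29.3 30.7] tip_w [620.5  54.   78.6] F [1.4 0.8 0.1] open 0.2 q [-0.02  0.32  0.1   1.36 -0.    1.84]
scene [  76. -276.    7.] 0.75
scene [ -34. -303.    7.] 0.53
scene cyl fit 544 [138.70292322  26.95614514] 0.3667041361594175
top [ -33. -301.    6.] 0.72
top [  4. 145.  30.] 0.7
top cyl fit 488 [140.87699152  26.90563987] 0.6189174809117849
```

View pics/scene_f.png

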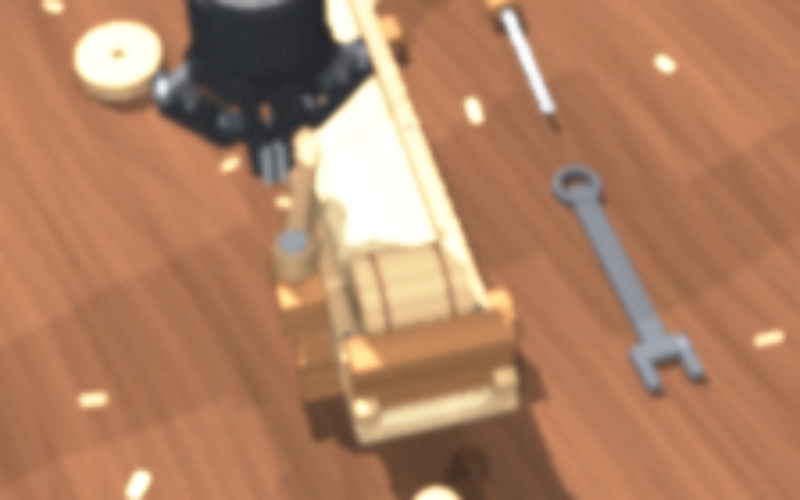

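The bar is swinging inwards, free end at (305,145), with about 1.5 N on the wrist. I'll continue the arc.

Call:
servo_tool(steps=[[0.0003,-0.0053,0,0],[0.0008,-0.0053,-0.0001,0],[0.0013,-0.0054,-0.0001,0],[0.0018,-0.0054,-0.0002,0],[0.0023,-0.0053,-0.0002,0],[0.0026,-0.0052,-0.0003,0],[0.0031,-0.005,-0.0003,0],[0.0036,-0.0048,-0.0004,0]])

```text
clock: 17.33
position: [585.1, 81.7, 253.2]
orientation: [0.0, 0.803, 0.596, -0.0]
wrist_force: [1.7, 0.2, 0.1]
opening: 0.2
```

```bash
python3 look.py g
```

```text
t 17.33 tip_g [15.3 45.6 30.6] tip_w [585.1  81.7  80.2] F [1.7 0.2 0.1] open 0.2 q [ 0.03  0.24  0.01  1.34 -0.    1.89]
scene [  77. -277.    7.] 0.66
scene cyl fit 548 [138.82373826  26.91270982] 0.4175379364575448
top [ -33. -302.    9.] 0.83
top [  76. -279.    3.] 0.64
top [  3. 143.  27.] 0.51
top cyl fit 183 [140.71103751  27.21312484] 0.4599500894593035
```

View pics/scene_g.png

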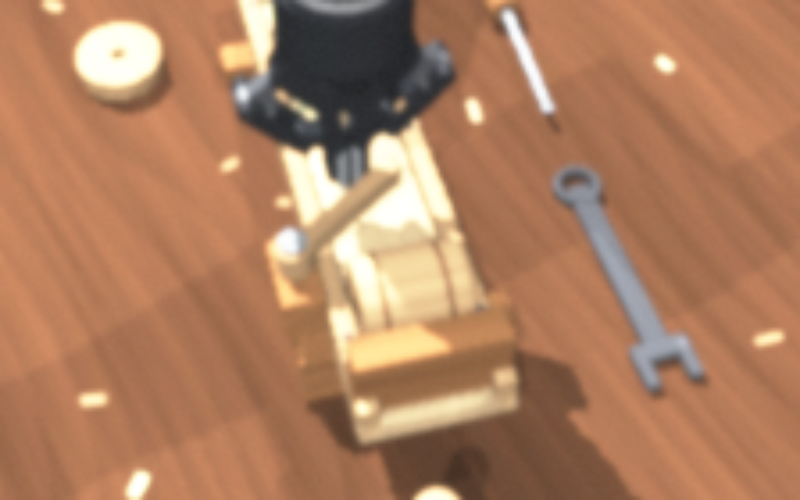

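The bar is about 60° round, free end at (395,178), with the finger behind it. I'll continue and then slow down near the limit.

Call:
servo_tool(steps=[[0.0041,-0.0045,-0.0004,0],[0.0046,-0.0042,-0.0005,0],[0.005,-0.0038,-0.0005,0],[0.0054,-0.0033,-0.0006,0],[0.0029,-0.0014,-0.0003,0],[0.0029,-0.0014,-0.0003,0],[0.003,-0.0012,-0.0003,0],[0.003,-0.0011,-0.0003,0]])

```text
clock: 18.2
position: [574.5, 117.2, 256.3]
orientation: [0.0, 0.803, 0.596, -0.0]
wrist_force: [1.2, 0.1, 0.2]
opening: -0.0
```

Call:
servo_tool(steps=[[0.0015,-0.0005,-0.0002,0],[0.0015,-0.0005,-0.0001,0],[0.001,0,-0.0001,0],[0,0,0,0]])

```text
clock: 18.53
position: [574.7, 121.2, 256.7]
orientation: [-0.0, 0.803, 0.596, -0.0]
wrist_force: [0.1, -0.3, 0.0]
opening: 0.1
```

```bash
cat >> look.py <<'E'
    m=ok&(g[...,0]>-34)&(g[...,0]<45)&(g[...,1]>70)&(g[...,1]<109)&(g[...,2]>37)&(g[...,2]<47);q=g[m]
    if len(q)>20:
        k=np.polyfit(q[:,0],q[:,1],1); print(n,"keeper",len(q),"slope",k.round(3),"y range",np.percentile(q[:,1],[3,97]).round(1))
E
python3 look.py h
```

```text
t 18.53 tip_g [-6.2 80.6 30.5] tip_w [574.6 121.3  83.7] F [ 0.1 -0.3  0. ] open 0.1 q [0.09 0.23 0.   1.35 0.   1.96]
scene [ -33. -300.    6.] 0.6
scene [  78. -281.    7.] 0.59
scene [  2. 139.  32.] 0.57
scene cyl fit 564 [138.59919726  27.00804657] 0.5350921801448583
scene keeper 249 slope [4.9000e-02 9.8702e+01] y range [ 87.6 105.4]
top [  74. -277.    4.] 0.72
top [ -35. -303.    9.] 0.72
```

View pics/scene_h.png

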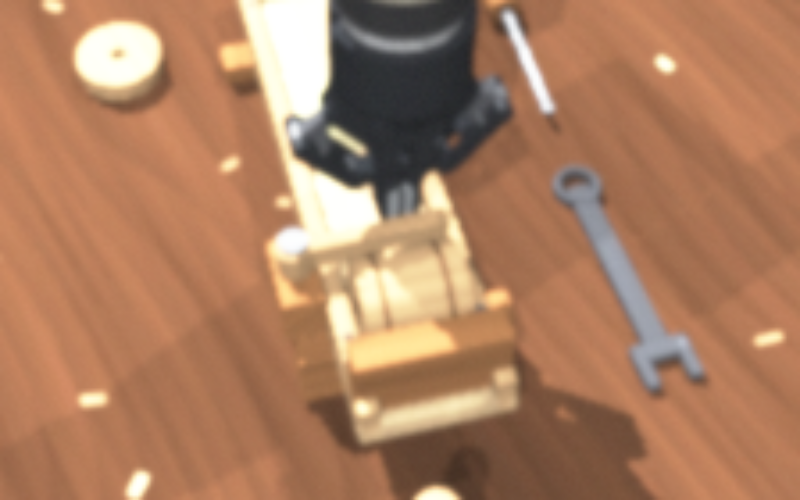

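The bar is about 3° short of straight across. I'll creep forward and watch the force.

Call:
servo_tool(steps=[[0.001,0,-0.0001,0],[0.001,0,-0.0001,0],[0,0,0,0]])

```text
clock: 18.98
position: [575.1, 122.6, 256.8]
orientation: [0.0, 0.803, 0.596, -0.001]
wrist_force: [-0.1, -2.5, 0.2]
opening: 0.1
```

Call:
servo_tool(steps=[[0.0007,0,-0.0001,0],[0,0,0,0]])

```text
clock: 19.15
position: [575.2, 122.9, 256.8]
orientation: [0.001, 0.803, 0.596, -0.001]
wrist_force: [-1.6, -5.1, 0.4]
opening: -0.1
```

Call:
servo_tool(steps=[[0.0006,0,-0.0001,0],[0,0,0,0]])

```text
clock: 19.32
position: [575.3, 123.1, 256.8]
orientation: [0.001, 0.803, 0.595, -0.002]
wrist_force: [-1.9, -5.3, -0.4]
opening: 0.1
```

```bash
python3 look.py i
```

```text
t 19.32 tip_g [-6.2 81.9 30.4] tip_w [575.  122.5  83.8] F [-1.9 -5.3 -0.4] open 0.1 q [ 0.1   0.23  0.01  1.35 -0.    1.96]
scene [  1. 137.  31.] 0.73
scene [  80. -275.    7.] 0.54
scene cyl fit 591 [138.14732412  27.10490921] 0.7317850412418649
scene keeper 249 slope [3.0000e-02 9.9658e+01] y range [ 89. 106.]
top [  76. -274.    5.] 0.93
top [ -34. -302.    8.] 0.87
```

View pics/scene_i.png

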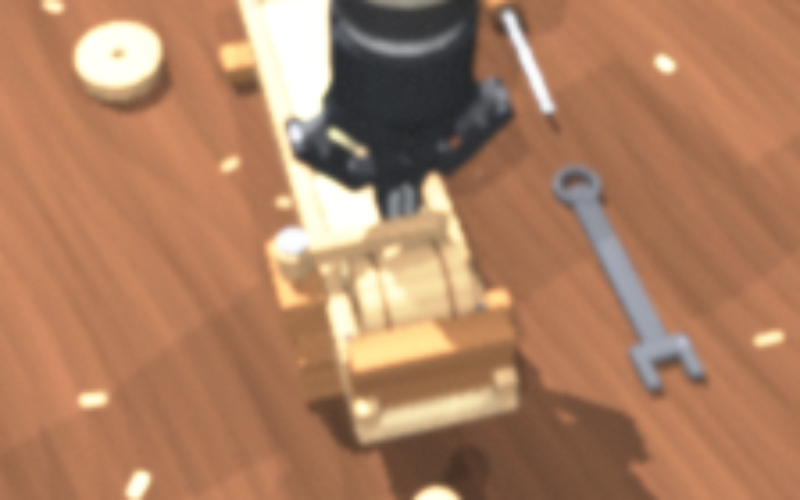

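The force rose to 5.5 N with almost no further advance, so the keeper is at its limit. I'll back off, lift away and check.

Call:
servo_tool(steps=[[-0.003,0,0.0003,0],[-0.006,0,0,0],[-0.01,0,0,0],[-0.012,0,0,0],[0,0,-0.03,0],[0,0,-0.03,0],[0,0,-0.035,0],[0,0,-0.035,0]])

```text
clock: 20.18
position: [566.0, 93.6, 387.7]
orientation: [-0.001, 0.803, 0.596, -0.0]
wrist_force: [0.2, 0.1, 0.4]
opening: 0.1
```

Call:
servo_tool(steps=[[-0.03,0,0,0],[-0.03,0,0,0],[-0.03,0,0,0],[-0.03,0,0,0],[-0.03,0,0,0],[-0.03,0,0,0],[-0.03,0,0,0],[0,0,0,0]])

```text
clock: 20.85
position: [504.1, -111.0, 387.0]
orientation: [0.001, 0.805, 0.593, -0.001]
wrist_force: [0.8, 0.3, -0.4]
opening: 0.1
```

Call:
servo_tool(steps=[[-0.03,-0.03,0,0],[-0.03,-0.03,0,0],[-0.03,-0.03,0,0],[-0.03,-0.03,0,0],[0,0,0,0],[0,0,0,0]])

```text
clock: 21.35
position: [357.1, -186.0, 387.1]
orientation: [0.001, 0.805, 0.594, 0.001]
wrist_force: [0.0, 0.6, 0.2]
opening: 0.3
```

```bash
python3 look.py j
```

```text
t 21.35 tip_g [-124.7 -260.9  197.5] tip_w [ 357.4 -186.   214.1] F [0.  0.6 0.2] open 0.3 q [-0.65 -0.28 -0.23  1.61  0.    1.22]
scene [  80. -277.    6.] 0.8
scene [ 139. -155.  -28.] 0.71
scene [  3. 139.  30.] 0.64
scene cyl fit 591 [138.21104679  27.06014208] 0.7820554885130646
scene keeper 212 slope [2.00000e-03 1.00868e+02] y range [ 94.  105.9]
top [  75. -279.    6.] 0.92
top [  1. 144.  28.] 0.67
top [ -30. -301.    6.] 0.56
top cyl fit 537 [140.59629038  26.94452643] 0.8101031147649289
top keeper 184 slope [6.00000e-03 1.00782e+02] y range [ 95.2 106.5]
```

View pics/scene_j.png

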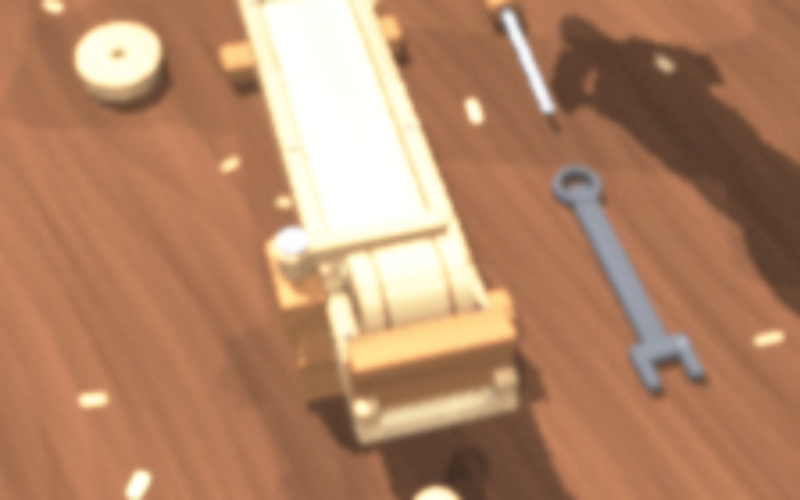

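View pics/top_j.png

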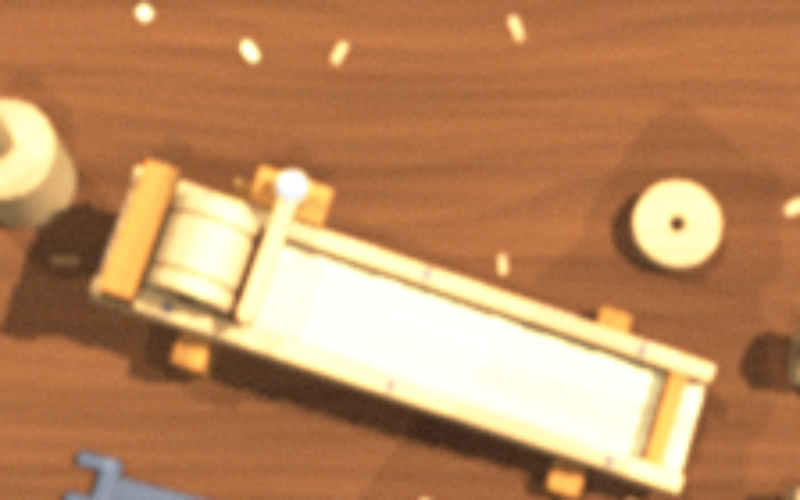

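The roller sits between the ridge and the stop, at (405,285) in the scene crop and (205,245) in the top crop. The bar lies straight across behind it, with a slope of 0.002 to 0.006. The bystanders haven't moved and the arm is clear, so I'm handing in.

```bash
python3 -c "
from plant import *
print(finish_job())"
```

```text
the job is handed in; nothing more can be done
None
```

The job is done and handed in at about 21.5 s. I pushed the largest roller up the gutter and over the ridge with the partly open fingertips. I then backed off and saw it stay seated. Only after that did I swing the keeper round to its limit with the closed fingertips.

**Forces:** the wrist readings between moves stayed around 1–2 N during the pushing and swinging. They rose to about 5.5 N when the keeper met its limit.

**Last checks, with the arm clear:**
- **Roller:** fitted centre at y ≈ 138.2 mm from the scene camera and 140.6 mm from the top camera, against 140–142 expected. Its height was about 27 mm. The two cameras differ by 2.4 mm, which is about what their calibration error allows. Both show it behind the ridge and not moving.
- **Keeper:** it lies straight across to within about 0.3°, with its centre line at y ≈ 100.8 mm.
- **Bystanders:** the wheel, spanner, mallet and gouge look undisturbed in the pictures, though the mallet and gouge show only in part in the last close-ups. I did not measure their positions again.

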